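Drop the stoppers from the drop-bottom bin

TASK

Two matching drop-bottom bins stand on the lab bench, one holding two black rubber stoppers, the other two glass vials. Draw the latch bolt of the stopper bin straight outward by its upright grip, so that the hinged floor swings open and drops both stoppers into the catch tray below, then let go. Leave the bin with the vials shut.

Things in the scene. Friction and masses are not known exactly. Their poses are not given: they have to be found in the camera images.
- bung_bin: stopper bin, fixed: open-topped aluminium bin (118 mm square, rim 215 mm, floor 150 mm above the bench) on legs in a steel catch tray (220 mm in x, 170 mm in y, walls 45 mm high, centred at x = +20 mm). Origin on the bench under the bin's centre; z up; x points from the floor's hinge to the latch side. The vial bin, 0.3 to 0.45 m to one side, is alike in all but its contents
- bung_grip (a point): upright black grip of the stopper bin's latch bolt, outside the bin's +x wall: 10 mm thick (bin's x), 26 mm wide (bin's y), its top 250 mm above the bench, 35 mm over the bin's rim, 45 mm clear of the wall. This point is on its centre line, 15 mm below its top; it moves with the bolt; its axes are the bin's. Nothing stands within 60 mm beside or beyond it
- bung_bolt (a joint): draw of the stopper bin's latch bolt, a flat bar under the floor's free edge: 0 fully in, starts at 0 to 4 mm, grows as the grip moves along the bin's +x, away from the bin; the floor drops free at 14 mm, stop at 30 mm. About 3 N of friction, no spring: it stays where left
- bung_floor (a joint): hinged floor of the stopper bin: 0 shut (level), grows as it swings down, 1.3 rad fully open; it falls by its own weight once the bolt is drawn
- bung1: a black rubber laboratory stopper, a solid tapered plug 40 mm across the top, 32 mm across the bottom, 34 mm tall, about 45 g, loose in the stopper bin; origin at the centre of its underside, z towards its wide top
- bung2: a black rubber laboratory stopper, a solid tapered plug 40 mm across the top, 32 mm across the bottom, 34 mm tall, about 45 g, loose in the stopper bin; origin at the centre of its underside, z towards its wide top
- vial_floor (a joint): hinged floor of the bin that holds two capped glass vials (28 mm across, 52 mm tall): 0 shut, 1.3 rad fully open; to stay shut
Not all that is in view belongs to the job. What is shaped like the bung2 but blue is not meant.

How it is judged:
By the outcome, as a careful person would: the job done as asked, in the order asked, and still so for the second after the job is handed in, with the robot touching nothing.
It also fails if it takes over 32 s, if anything falls off the work surface, if the arm or the gripper's body presses on something with over 40 N, if the wrist force passes 120 N, or if a joint passes its speed limit or range.

ROBOT

A 6-joint arm with a two-finger parallel gripper is mounted at the origin on the work surface. World frame = base frame: x ahead of the robot, y to its left, z up, the work surface at z = 0. Lengths are in m, angles in rad, forces in N, time in s.
With the tool pointing down it reaches from about 0.35 to 0.95 m from the base axis. Payload 17.4 kg.
Tool frame: the origin (TCP) lies midway between the tips of the shut fingers; the grasp point (between the pads) lies 19 mm behind it (r.hold_point_z is the distance from the TCP to the grasp point, in m); z points along the fingers, x is the direction in which the jaws open and shut, and the axes are right-handed (so a half turn about z gives the same grasp; the last joint's range is limited). The gripper opens to 93 mm and grips with 3 to 60 N. Pads are 15 mm wide; open, the fingers measure 128 mm over their backs; the gripper's body (75 mm by 188 mm) begins 65 mm behind the grasp point.
Start: joints at [-1.196, 0.116, 1.442, -0, 1.584, -0.038], TCP at [0.271, -0.618, 0.197] pointing down, gripper open.
Joint ranges: [-2.83, 2.83], [-0.83, 2.19], [0.07, 2.5], [-1.14, 4.28], [0.01, 3], [-2.97, 2.97]. Speed limits (rad/s): [1.89, 1.89, 2.22, 3.14, 3.14, 3.14].

INTERFACE

Orientations are given as a 3x3 rotation matrix whose columns are the frame's x, y, z axes.
In Python, from bench import r, vision gives the robot as it stands.
- The arm moves only by the shell command python3 -m crank 'ROWS' [FORCE]. ROWS is text: rows parted by semicolons, each of 7 numbers parted by spaces: the shift along the world's x, y, z in m, then the turn, a rotation vector about the world's x, y, z in rad, then the opening in per cent of the stroke, from 0 (shut) to 100 (fully open). In form: tx ty tz rx ry rz claw; .... A call has 1 to 8 rows; each row shifts and turns the pose as measured when the row begins; what a row does not reach is not made up. A row lasts 1/8 s, in which the tool goes at most 62.5 mm and 10.7 degrees, less where a joint would pass 70% of its speed; a pose out of reach is approached as far as the arm can. A call with a gripper value outside its range is refused whole. The fingers move at their own pace and stop on an object; FORCE is the grip in N (left out, the last holds). Time passes only in rows, so rows that do not move let the fingers close. It gives the time, the measured TCP pose, the force and the opening at its end, in the units of the state.
- r.observe(): the state, without advancing time (a new reading comes with each control period).
- vision.grab_frame(name): name is "scene" or "top" or "wrist"; returns the picture (384x512x3 uint8, red, green, blue); there is no depth.
- vision.camera_params(name): a dict with "camera_matrix" (3x3 intrinsics, pixels), "dist_coeffs" ([k1, k2, p1, p2, k3] as OpenCV has them; the pictures are not rectified), "rvec" (rotation vector, rad) and "tvec" (3), from world to camera coordinates, as OpenCV has them. Camera axes: x right, y down, z forward; pixel columns grow to the right and rows downward; lengths in m; the calibration is good to about 2 mm. A picture is of the moment at which its call begins: read the wrist's pose just before it. camera_params takes no time and is no camera call; for the wrist camera it gives the pose at the moment of the call.
- r.sign_off(): hands the job in, once; it reports no verdict.
The state is a dict: "t": time; "joints": joint angles; "qvel": joint speeds; "joint_efforts": joint torques, N m; "tool_pos": TCP position; "ee_rot": TCP orientation; "ft_force": force on the tool from outside, world axes, zero at the start; "moment": the same for the moment, N m; "opening": finger opening in m.
Only numpy, scipy, OpenCV 4.12 (cv2) and the standard library are available. Lean on these libraries where they do the work, as an engineer would, in place of code of your own. Each camera call takes 0.05 s, during which the arm holds its last target.

## Working session

There is one attempt and no reset: what is moved stays moved. The work goes in short steps, Python scripts to look and compute and a shell command to move; the robot and the scene stay as the last step left them, time stands still between calls to the robot, and variables do not carry over. Pictures are saved under pics/ and viewed, and the job is handed in when it is done.

```bash
mkdir -p pics; ls; python3 - <<'E'
from bench import r, vision
import cv2
for n in ("scene","top","wrist"):
    cv2.imwrite(f"pics/{n}0.png",vision.grab_frame(n)[:,:,::-1])
s=r.observe(); print(s['t'],s['tool_pos'],s['ee_rot'],s['opening'])
E
```

```text
pics
0.15 [ 0.27072517 -0.61813161  0.1960606 ] [[ 4.01170609e-01 -9.16003300e-01 -3.12315203e-04]
 [-9.16002875e-01 -4.01170725e-01  8.84108786e-04]
 [-9.35138282e-04 -6.85968366e-05 -9.99999560e-01]] 0.0929046736129289
```

View pics/scene0.png

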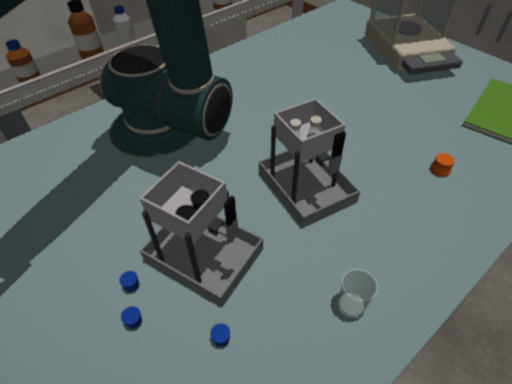

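View pics/top0.png

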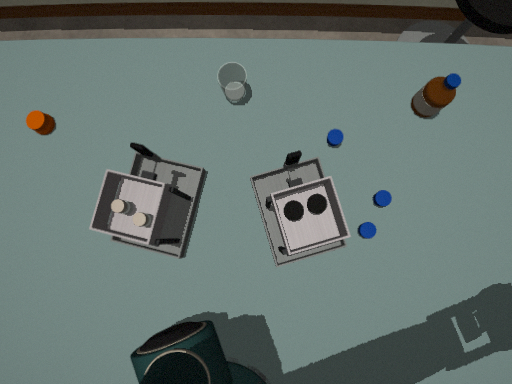

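View pics/wrist0.png

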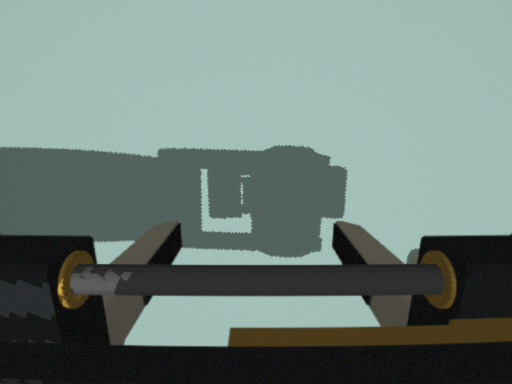

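The scene view has two bins. The one at about (185,200), or (310,215) in the top view, holds two black stoppers. The one at (310,128), or (130,205) in the top view, holds pale-capped vials. The blue plugs on the bench are not meant. The candidate grips in the top view are (293,158) and (145,151); the first belongs to the stopper bin. I'll confirm it in an enlarged crop.

```bash
python3 - <<'E'
import cv2, numpy as np
a=cv2.imread("pics/top0.png")[140:270,240:370]; b=cv2.imread("pics/scene0.png")[155:285,130:260]
cv2.imwrite("pics/crop1.png",np.hstack([cv2.resize(x,(400,400),interpolation=cv2.INTER_CUBIC) for x in (a,b)]))
from bench import vision
for n in("scene","top"):
    p=vision.camera_params(n);R=cv2.Rodrigues(np.array(p['rvec']))[0];print(n,(-R.T@np.array(p['tvec']).ravel()).round(3),R.round(2).tolist(),p['dist_coeffs'])
E
```

```text
scene [ 0.949 -0.394  0.766] [[0.66, 0.75, -0.01], [0.56, -0.5, -0.67], [-0.51, 0.43, -0.75]] [-0.01614234  0.          0.          0.          0.        ]
top [ 0.435 -0.088  0.866] [[0.02, -1.0, -0.02], [-0.99, -0.02, -0.12], [0.12, 0.02, -0.99]] [-0.05748213  0.          0.          0.          0.        ]
```

View pics/crop1.png

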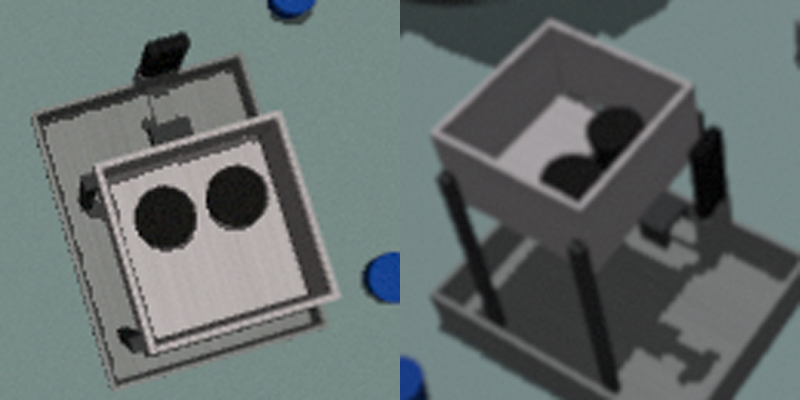

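The crop confirms it: two black stoppers sit in this bin, with its grip at about (293,158) in the top view and (230,209) in scene. Next I'll triangulate the rim corners and enlarge the grip.

```bash
cat > h.py <<'E'
import numpy as np, cv2
from bench import r, vision
def cam(n):
    p=vision.camera_params(n);return np.array(p['camera_matrix']),np.array(p['dist_coeffs']),cv2.Rodrigues(np.array(p['rvec']))[0],np.array(p['tvec']).reshape(3,1)
def tri(c1,p1,c2,p2):
    u=[cv2.undistortPoints(np.array([p],float).reshape(-1,1,2),c[0],c[1]).reshape(-1,2).T for c,p in((c1,p1),(c2,p2))]
    X=cv2.triangulatePoints(np.hstack(c1[2:]),np.hstack(c2[2:]),u[0],u[1]);return (X[:3]/X[3]).T
def proj(c,X): return cv2.projectPoints(np.array(X,float),cv2.Rodrigues(c[2])[0],c[3],c[0],c[1])[0].reshape(-1,2)
def plane(c,p,z):
    u=cv2.undistortPoints(np.array([p],float).reshape(-1,1,2),c[0],c[1]).reshape(-1,2)
    d=np.c_[u,np.ones(len(u))]@c[2]; o=(-c[2].T@c[3]).ravel(); return o+d*((z-o[2])/d[:,2])[:,None]
E
python3 - <<'E'
from h import *
T=[(270.9,194.3),(331,176.7),(350.5,236.5),(289.4,254.7)]
S=[(224.9,182.6),(188.5,223.9),(140.7,197.9),(178.1,160.9)]
t,s=cam("top"),cam("scene")
X=tri(t,T,s,S);print(X.round(4)); 
print(proj(t,X).round(1)-T, proj(s,X).round(1)-S)
d=X[0]+X[1]-X[2]-X[3];print("yaw",np.degrees(np.arctan2(d[1],d[0])),X.mean(0))
d=X[0]+X[3]-X[1]-X[2];print("yaw",np.degrees(np.arctan2(-d[0],d[1])))
a=cv2.imread("pics/top0.png")[140:180,275:315]; b=cv2.imread("pics/scene0.png")[190:240,205:255]
g=lambda x:(255*(np.clip(x,0,150)/150.)**.5).astype('uint8')
cv2.imwrite("pics/crop2.png",np.hstack([cv2.resize(g(x),(400,400),interpolation=cv2.INTER_NEAREST) for x in (a,b)]))
E
```

```text
[[ 0.5119 -0.1027  0.2139]
 [ 0.5477 -0.2142  0.2127]
 [ 0.4377 -0.2487  0.216 ]
 [ 0.4019 -0.1386  0.2177]]
[[ 0.   0. ]
 [-0.1  0. ]
 [-0.3 -0.2]
 [ 0.2  0.1]] [[ 0.   0. ]
 [-0.1  0. ]
 [-0.4  0. ]
 [ 0.2  0. ]]
yaw 17.759039789301532 [ 0.47479022 -0.17606882  0.21508586]
yaw 17.896626517712132
```

View pics/crop2.png

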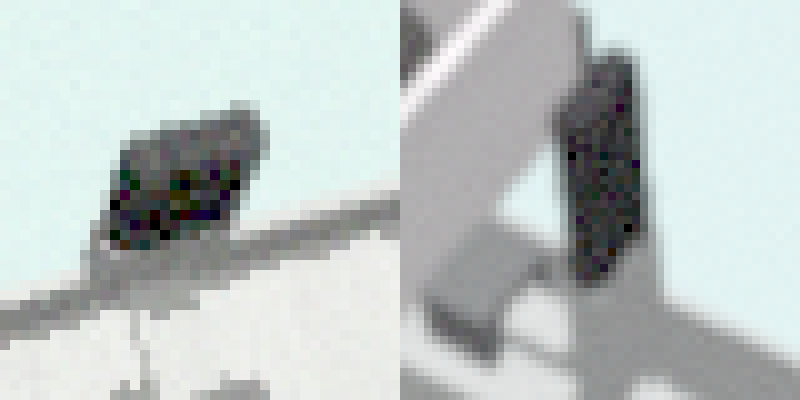

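```bash
python3 - <<'E'
from h import *
t,s=cam("top"),cam("scene")
T=[(294.2,153.5)];S=[(229.6,200.6)]
X=tri(t,T,s,S);print(X.round(4),proj(t,X)-T,proj(s,X)-S); print(plane(t,T,.25))
yaw=np.radians(17.8);ex=np.array([np.cos(yaw),np.sin(yaw)]);ey=np.array([-ex[1],ex[0]])
d=X[0,:2]-[.4748,-.1761];print(d@ex,d@ey)
# vial bin roughly
print(plane(t,[(104,170),(185,185)],.2))
o=r.observe()
tx=np.array(o['ee_rot'])[:,0];print("jaw dir deg",np.degrees(np.arctan2(tx[1],tx[0])))
E
```

```text
[[ 0.5811 -0.1423  0.2506]] [[0.27247612 0.17378884]] [[ 0.32044211 -0.05491557]]
[[ 0.58151472 -0.14187552  0.25      ]]
0.11150599496966652 -0.00030913956399399245
[[0.55410574 0.22280401 0.2       ]
 [0.52784308 0.06153815 0.2       ]]
jaw dir deg -66.34860969476637
```

The grip top triangulates to (0.581, -0.142, 0.251). That is 111.5 mm along the bin's x and agrees with the stated 250 mm height. The bin yaw is 17.8°. I'll grasp across the 26 mm width, which needs a jaw direction of -72.2° and so a turn of -0.10 rad. First I raise the tool and swing it over.

```bash
python3 -m crank '0 0 0.06 0 0 -0.05 65; 0 0 0.06 0 0 -0.05 65; 0.02 0.03 0.04 0 0 0 65; 0.03 0.045 0 0 0 0 65; 0.03 0.045 0 0 0 0 65; 0.03 0.045 0 0 0 0 65; 0.03 0.045 0 0 0 0 65; 0.03 0.045 0 0 0 0 65' 30
```

```text
t: 1.15
tool_pos: [0.442, -0.3563, 0.3573]
ee_rot: [[0.299, -0.954, -0.001], [-0.954, -0.299, 0.006], [-0.006, -0.001, -1.0]]
ft_force: [1.0, -0.8, 0.4]
opening: 0.0608
```

```bash
python3 -m crank '0.028 0.043 0 0 0 0 65; 0.028 0.043 0 0 0 0 65; 0.028 0.043 0 0 0 0 65; 0.028 0.043 0 0 0 0 65; 0.027 0.042 0 0 0 0 65; 0 0 0 0 0 0 65' 30; python3 - <<'E'
from h import *
o=r.observe(); c=cam("wrist")
cv2.imwrite("pics/w1.png",vision.grab_frame("wrist")[:,:,::-1]); cv2.imwrite("pics/t1.png",vision.grab_frame("top")[:,:,::-1])
print(o['tool_pos'],proj(c,[[.5811,-.1423,.25]]))
R=np.array(o['ee_rot']);print(R.round(4).tolist())
E
```

```text
t: 1.9
tool_pos: [0.5854, -0.1314, 0.356]
ee_rot: [[0.303, -0.953, -0.003], [-0.953, -0.303, 0.007], [-0.007, 0.001, -1.0]]
ft_force: [-0.4, -0.8, -1.0]
opening: 0.0604
[ 0.58540627 -0.13143014  0.35595362] [[267.34487144 195.09316382]]
[[0.3027, -0.9531, -0.0028], [-0.9531, -0.3027, 0.0068], [-0.0073, 0.0006, -1.0]]
```

View pics/w1.png

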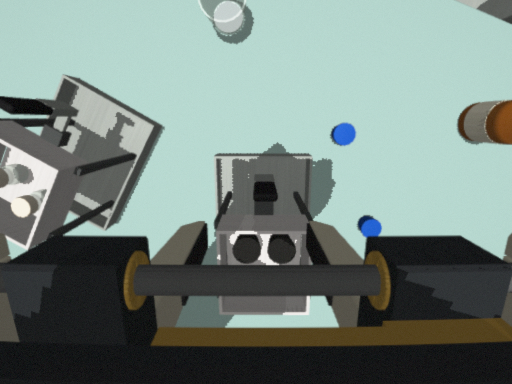

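The wrist view shows the grip at about (265,193), just beyond the stopper bin, and my estimate projects to (267,195). I'll crop it to refine the position.

```bash
python3 - <<'E'
from h import *
a=cv2.imread("pics/w1.png")[165:225,235:295]
g=lambda x:(255*(np.clip(x,0,150)/150.)**.5).astype('uint8')
cv2.imwrite("pics/crop3.png",cv2.resize(g(a),(600,600),interpolation=cv2.INTER_NEAREST))
E
```

```text
(no output)
```

View pics/crop3.png

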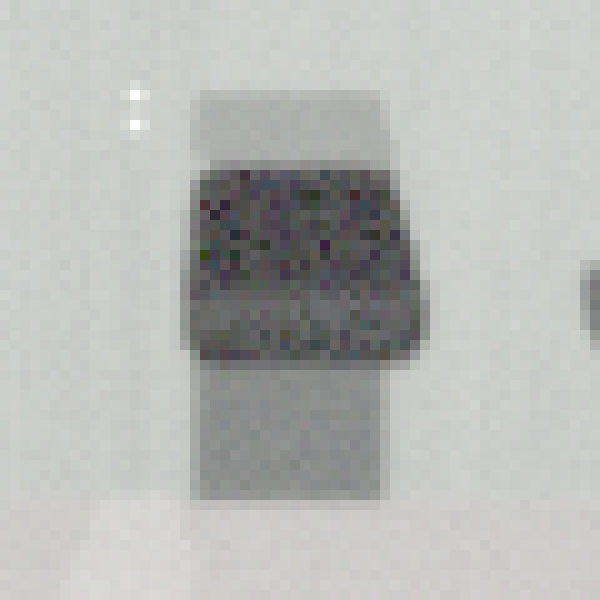

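```bash
python3 - <<'E'
from h import *
w,t=cam("wrist"),cam("top")
W=[(265.4-.5+.5,197.8)]
P=plane(w,W,.25);print(P, tri(t,[(294.2,153.5)],w,W))
yaw=np.radians(17.8);ex=np.array([np.cos(yaw),np.sin(yaw)]);ey=np.array([-ex[1],ex[0]])
for q in(P[0,:2],np.array([.5811,-.1423])):
    d=q-[.4748,-.1761];print(d@ex,d@ey)
a=(np.array([.5805,-.1415])-r.observe()['tool_pos'][:2]);print(a,.216-r.observe()['tool_pos'][2])
E
```

```text
[[ 0.57649645 -0.14371403  0.25      ]] [[ 0.57905513 -0.14178781  0.26050726]]
0.10672841971714558 -0.0002524990738188568
0.11154385575624226 -0.000313437442893828
[-0.00379538 -0.00772118] -0.14037365503806956
```

The wrist ray gives 107 mm along bin x and the scene and top pair gives 111.5 mm. I'll aim at 110 mm, (0.5795, -0.1425), which is within the pad width.

```bash
python3 -m crank '-0.006 -0.011 0 0 0 0 65; 0 0 -0.03 0 0 0 65; 0 0 -0.03 0 0 0 65; 0 0 0 0 0 0 65' 30; python3 - <<'E'
from h import *
o=r.observe(); c=cam("wrist")
im=vision.grab_frame("wrist")[:,:,::-1].copy(); cv2.imwrite("pics/w2.png",im)
print(o['tool_pos'],o['ft_force'],proj(c,[[.5795,-.1425,.25]]))
g=lambda x:(255*(np.clip(x,0,150)/150.)**.5).astype('uint8')
cv2.imwrite("pics/w2b.png",cv2.resize(g(im[160:310,190:340]),(600,600),interpolation=cv2.INTER_NEAREST))
E
```

```text
t: 2.5
tool_pos: [0.575, -0.1514, 0.2962]
ee_rot: [[0.295, -0.956, -0.001], [-0.956, -0.295, 0.005], [-0.005, -0.0, -1.0]]
ft_force: [-0.1, 0.6, 1.4]
opening: 0.0601
[ 0.57496316 -0.15141008  0.29615495] [-0.09116405  0.59290829  1.39384245] [[249.94588386 196.07925832]]
```

View pics/w2b.png

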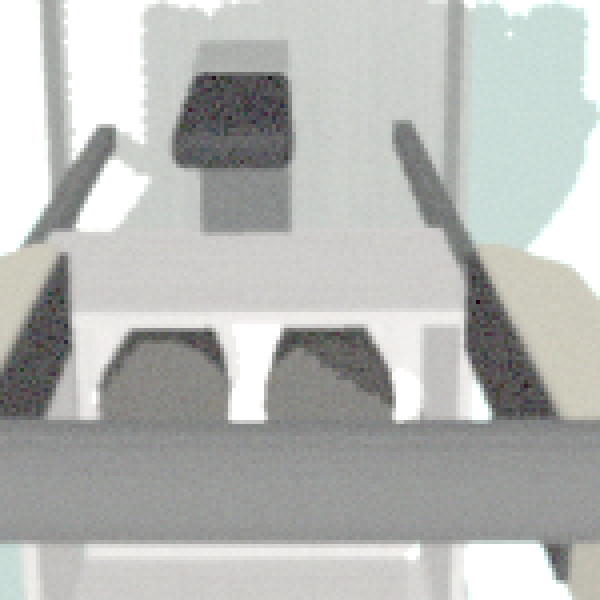

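```bash
python3 - <<'E'
from h import *
w=cam("wrist"); P=plane(w,[(248.3,197.8)],.25)[0];o=r.observe()
print(P, o['tool_pos'],[.579,-.1435]-o['tool_pos'][:2], np.abs(o['qvel']).max())
E
```

```text
[ 0.57771704 -0.14175273  0.25      ] [ 0.57537403 -0.15143295  0.29794403] [0.00362597 0.00793295] 0.04040967135856365
```

```bash
python3 -m crank '0.004 0.009 0 0 0 0 65; 0 0 0 0 0 0 65; 0 0 0 0 0 0 65; 0 0 0 0 0 0 65' 30
```

```text
t: 3.05
tool_pos: [0.58, -0.1428, 0.302]
ee_rot: [[0.294, -0.956, 0.005], [-0.956, -0.294, 0.003], [-0.001, -0.006, -1.0]]
ft_force: [-0.4, 0.1, -0.4]
opening: 0.0604
```

```bash
python3 -m crank '0 0 -0.03 0 0 0 65; 0 0 -0.03 0 0 0 65; 0 0 -0.02 0 0 0 65; 0 0 0 0 0 0 65; 0 0 0 0 0 0 65; 0 0 0 0 0 0 65' 30; python3 - <<'E'
from h import *
o=r.observe();print(o['tool_pos'],o['ft_force'])
cv2.imwrite("pics/w3.png",vision.grab_frame("wrist")[:,:,::-1]);cv2.imwrite("pics/s3.png",cv2.resize(vision.grab_frame("scene")[120:280,130:340,::-1],(788,600)))
E
```

```text
t: 3.8
tool_pos: [0.5808, -0.1429, 0.223]
ee_rot: [[0.294, -0.956, 0.009], [-0.956, -0.294, 0.001], [0.001, -0.009, -1.0]]
ft_force: [-1.4, 0.6, -0.1]
opening: 0.0608
[ 0.58081238 -0.14291223  0.22304174] [-1.42667107  0.61933866 -0.07738997]
```

View pics/w3.png

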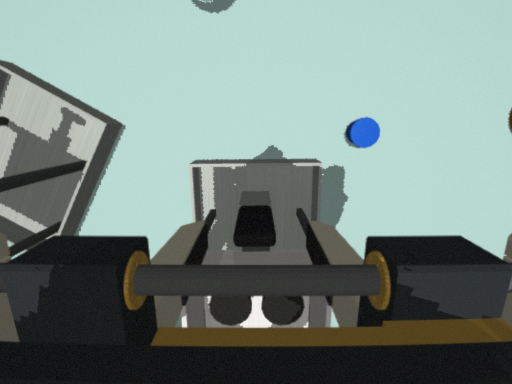

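View pics/s3.png

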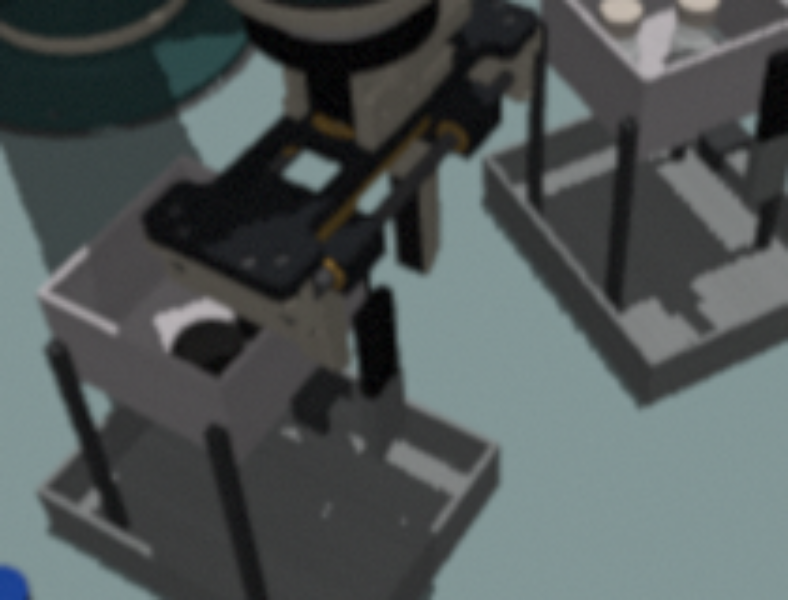

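The fingers flank the grip: in the wrist view it is at (255,225), between fingertips at (208,212) and (305,212). Closing now.

```bash
python3 -m crank '0 0 -0.004 0 0 0 10; 0 0 0 0 0 0 10; 0 0 0 0 0 0 10; 0 0 0 0 0 0 10; 0 0 0 0 0 0 10' 30
```

```text
t: 4.53
tool_pos: [0.5806, -0.1418, 0.2193]
ee_rot: [[0.295, -0.955, 0.009], [-0.955, -0.295, 0.004], [-0.001, -0.01, -1.0]]
ft_force: [-1.6, 3.3, 0.5]
opening: 0.0253
```

The jaws stopped at 25.3 mm, so they hold the 26 mm grip. I'll draw outward along (0.952, 0.306).

```bash
python3 -m crank '0.006 0.002 0 0 0 0 10; 0.006 0.002 0 0 0 0 10; 0.006 0.002 0 0 0 0 10; 0.004 0.001 0 0 0 0 10; 0 0 0 0 0 0 10; 0 0 0 0 0 0 10' 30;  python3 - <<'E'
from h import *
o=r.observe();print(o['tool_pos'],o['ft_force'])
cv2.imwrite("pics/w4.png",vision.grab_frame("wrist")[:,:,::-1]);cv2.imwrite("pics/s4.png",cv2.resize(vision.grab_frame("scene")[120:280,130:340,::-1],(788,600)))
E
```

```text
t: 5.28
tool_pos: [0.6022, -0.1348, 0.2193]
ee_rot: [[0.295, -0.956, 0.006], [-0.956, -0.295, 0.003], [-0.001, -0.006, -1.0]]
ft_force: [-1.5, 1.9, 0.4]
opening: 0.0252
[ 0.6021995  -0.13475877  0.21928456] [-1.49301884  1.92830723  0.4175001 ]
```

View pics/s4.png

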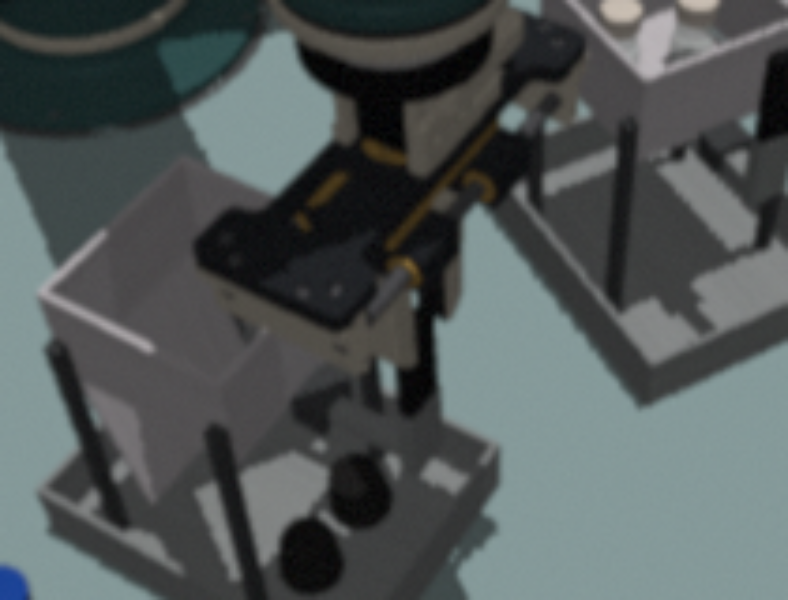

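The floor hangs open at about (130,450) in the crop. Both stoppers are in the tray at (360,490) and (310,555), and the vial bin is shut. I'll release, lift, and back off.

```bash
python3 -m crank '0 0 0 0 0 0 65; 0 0 0 0 0 0 65; 0 0 0 0 0 0 65; 0 0 0 0 0 0 65; 0 0 0.03 0 0 0 65; 0 0 0.05 0 0 0 65; 0 0 0.05 0 0 0 65; 0 0 0 0 0 0 65' 30;  python3 -m crank '-0.03 -0.045 0 0 0 0 65; -0.03 -0.045 0 0 0 0 65; -0.03 -0.045 0 0 0 0 65; -0.03 -0.045 0 0 0 0 65; -0.03 -0.045 0 0 0 0 65; 0 0 0 0 0 0 65; 0 0 0 0 0 0 65' 30; python3 - <<'E'
from h import *
o=r.observe();print(o['t'],o['tool_pos'],o['ft_force'])
a=vision.grab_frame("top")[:,:,::-1];b=vision.grab_frame("scene")[:,:,::-1]
cv2.imwrite("pics/ts5.png",cv2.resize(np.hstack([a,b]),(800,300)))
cv2.imwrite("pics/z5.png",np.hstack([cv2.resize(a[130:280,80:370],(400,300)),cv2.resize(b[90:310,120:380],(400,300))]))
E
```

```text
t: 6.38
tool_pos: [0.6014, -0.1349, 0.3525]
ee_rot: [[0.294, -0.956, 0.006], [-0.956, -0.294, 0.003], [-0.001, -0.006, -1.0]]
ft_force: [-1.1, 0.6, -1.2]
opening: 0.06
t: 7.25
tool_pos: [0.4459, -0.365, 0.3453]
ee_rot: [[0.296, -0.955, 0.0], [-0.955, -0.296, 0.007], [-0.006, -0.002, -1.0]]
ft_force: [0.1, 0.6, -0.4]
opening: 0.0604
7.25 [ 0.44591249 -0.36496689  0.34533739] [ 0.12819313  0.61579274 -0.41160234]
```

View pics/z5.png

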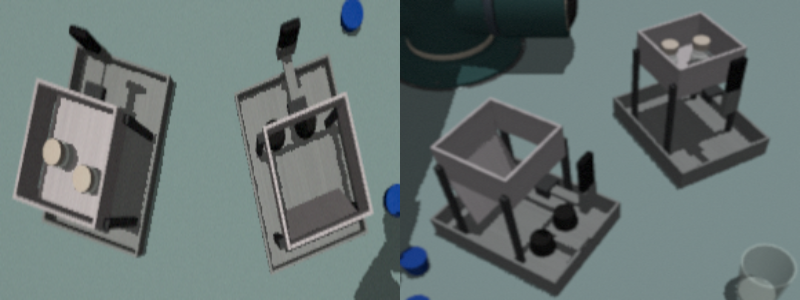

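View pics/ts5.png

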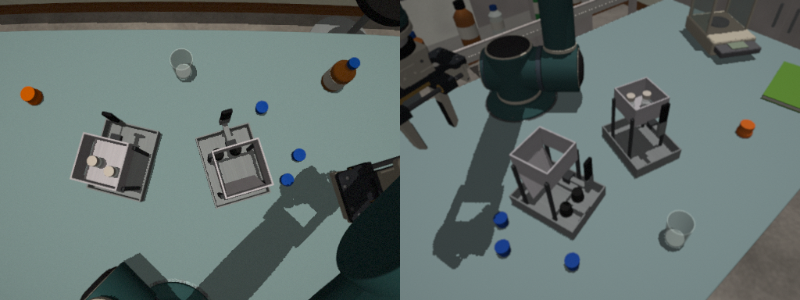

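The pictures show the floor open, both stoppers in the tray, the vials still in their shut bin, and the arm clear. Handing in.

```bash
python3 -c "
from bench import r
print(r.sign_off())"
```

```text
the job is handed in; nothing more can be done
None
```

I gripped the stopper bin's upright grip across its width, drew the bolt about 23 mm straight outward, let go and backed clear, handing in at about 7.4 s.

The last pictures, in the top and scene views, show the floor hanging open and both black stoppers in the catch tray. The vial bin is still shut with both vials inside, and nothing else was disturbed. The wrist force read only a few newtons at each reading.

Two checks did not agree fully:
- **Grip position:** the first wrist-camera estimate was about 5 mm short of the scene-and-top measurement along the bin's x. I aimed between them, and the jaws stopped at 25.3 mm on the 26 mm grip.
- **Approach move:** one sideways move overshot by about 10 mm above the grip. I corrected it before lowering.

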